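# Screw the pouring head onto the drinks tank, spout over the drip tray

## Task

Fit the loose pouring head onto the drinks tank's neck: feel for the neck's two slots with its two lugs, press it down against the springy seal and screw it clockwise (seen from above) until its spout stands squarely over the drip tray, well short of the end of the thread, then let go of it. Be gentle: about 10 N is all it takes, touch down slowly, and never push or wrench the head against the tank with more than 30 N. Leave the tank's drip tray where it is and do not disturb the tumbler, the mug or the bottle.

Things in the scene. Friction and masses are not known exactly. Their poses are not given: they have to be found in the camera images.
- head: Loose pouring head, white plastic, steel spout, 0.22 kg, upright. Origin: centre of its flat underside; z up, x along the spout. Stem of radius 20 mm, cap disc of radius 40 mm from 17 to 29 mm high. At the stem's foot (0 to 5 mm high) two opposite lugs, 11 mm wide with rounded sides, reach 29 mm from the axis: one at +x under the spout, one at -x.
- grip_bar (a point): Middle of the head's grip bar, on its axis, 46 mm above its underside; axes as the head's. The bar stands on the cap, 64 mm long along x, 24 mm thick along y, from 29 to 63 mm above the underside: grip it across its thickness, from above.
- spout_mouth (a point): Lower mouth of the spout, 115 mm out along the head's x and 12 mm above its underside. The spout is a tube of radius 8 mm that runs from the cap along +x, 26 mm above the underside, and ends in a short nozzle that turns down.
- tank: White drinks tank fixed on the counter, round, radius 77 mm, 180 mm tall with its neck; small red dot on its side at -x. Origin: centre of its underside, z up. The aluminium neck ring on top is set at a different angle on every tank, and that is not measured: with the spout +0.35 rad (anticlockwise) from the tank's x axis, the lugs meet the slots within 0.7 rad either way.
- neck (a point): Centre of the neck opening at the flange's flat top, 180 mm above the counter; axes as the tank's. The opening's radius is 22 mm, with two opposite slots out to 31 mm for the lugs, each with about 0.07 rad of play to either side. The flange is 6 mm thick; its underside falls 1.2 mm per rad clockwise of a slot. Outer radius 42 mm. Touch it at 10 mm/s or less.
- seal (a point): Centre of the flat rubber seal at rest, 7 mm below the flange top. It is sprung: 3 N plus 0.7 N per mm. With the lugs in the slots, press the head until its underside is 12 to 14 mm below the flange top (6.5 to 8 N); then the lugs can turn clockwise under the flange, and stay by friction where left. At 17 mm the cap hits the flange, hard.
- tray_center (a point): Centre of the round grey drip tray (radius 36 mm, 19 mm tall, dark slats) at the tank's foot, 12 mm above the counter, 115 mm from the tank's axis like the spout's mouth. Its bearing varies, 0.5 to 2.25 rad clockwise of the right entry slot (from the opposite slot it cannot be reached). The groove's end walls: just anticlockwise of a slot, and 2.4 rad clockwise.
- tumbler: Clear glass tumbler, rim radius 34 mm, 115 mm tall; bystander. Origin: centre of its underside.
- mug: White mug, radius 42 mm, 90 mm tall, handle at its +y; bystander. Origin: centre of its underside.
- cleaner: White bottle with a blue cap, radius 30 mm, 170 mm tall; bystander. Origin: centre of its underside.

How it is judged:
On the way, in this order (a step that is already met when the one before it is completed fails the run):
1. the head's lugs are down in the neck, its underside at least 9.8 mm below the flange top, within 6 mm of its centre and upright (z of head in the frame of neck between -0.02 and -0.0098 m and horizontal distance between head and neck below 0.006 m and angle between head's own z axis and vertical below 0.07 rad), for 0.1 s.
2. the head is screwed round, still down in the neck, with its spout's mouth within 12 mm (horizontally) of the drip tray's centre (all of step 1 and horizontal distance between spout_mouth and tray_center below 0.012 m), for 0.2 s.
At the end, for the whole second after the job is handed in: The head is held in the neck (underside 9.8 to 20 mm below the flange top, within 6 mm of the neck's centre, upright within 0.07 rad), at rest, released, its spout's mouth within 12 mm horizontally of the drip tray's centre, and the tray has moved less than 8 mm (all of step 2 and linear speed of head below 0.01 m/s and angular speed of head below 0.1 rad/s and distance of tray_center from where it was at the start of the episode below 0.008 m); the robot touches nothing.
It fails at once if the head is pushed or wrenched against the tank with more than 30 N (contact force between head and tank above 30 N).
It fails at once if the drip tray is moved by more than 10 mm (distance of tray_center from where it was at the start of the episode above 0.01 m).
It fails at once if the tumbler, the mug or the bottle is moved by more than 20 mm (distance of any of tumbler, mug, cleaner from where it was at the start of the episode above 0.02 m).
It also fails if it takes over 67 s, if anything falls off the work surface, if the arm or the gripper's body presses on something with over 40 N, if the wrist force passes 120 N, or if a joint passes its speed limit or range.

## Robot

A 7-joint arm with a two-finger parallel gripper is mounted at the origin on the work surface. World frame = base frame: x ahead of the robot, y to its left, z up, the work surface at z = 0. Lengths are in m, angles in rad, forces in N, time in s.
With the tool pointing down it reaches from about 0.4 to 0.875 m from the base axis. Payload 6.5 kg.
Tool frame: the origin (TCP) lies between the finger pads; the fingertips stand 19 mm ahead of it and the grasp point (between the pads) is the TCP; z points along the fingers, y is the direction in which the jaws open and shut (so a half turn about z gives the same grasp; the last joint's range is limited). The gripper opens to 88 mm and grips with 3 to 60 N. Pads are 18 mm wide; open, the fingers measure 123 mm over their backs; the gripper's body (75 mm by 187 mm) begins 45 mm behind the grasp point.
Start: joints at [-1.271, 0.536, -0.004, 1.538, 0.003, 1.067, -0.071], TCP at [0.232, 0.607, 0.258] pointing down, gripper open.
Joint ranges: [-2.7, 2.7], [-0.37, 2.16], [-1.27, 1.26], [0.24, 2.4], [-1.31, 4.45], [0.19, 1.91], [-2.76, 2.76]. Speed limits (rad/s): [2.39, 2.39, 3.14, 3.14, 3.14, 3.14, 3.14].

## Interface

Orientations are given as a unit quaternion [x, y, z, w].
In Python, from rig import * gives the robot as it stands.
- The arm moves only by the tool servo_tool, never from a script. Its argument "increments" is a list of rows, each an object of numbers: "hand": the opening, from 0 (shut) to 1 (fully open); "tx", "ty", "tz": the shift along the tool's x, y, z in mm; "yaw": the turn about the tool's z in degrees. In form: [{"hand": .., "tx": .., "ty": .., "tz": .., "yaw": ..}, ...]. A call has 1 to 12 rows; each row is the pose to reach, as a shift and turn from the pose measured when the call began, along the tool's axes at that moment; what a row does not reach only later rows make up. A row lasts 1/10 s, in which the tool goes at most 50 mm and 8.59 degrees, less where a joint would pass 70% of its speed; a pose out of reach is approached as far as the arm can. A call with a gripper value outside its range is refused whole. The fingers move at their own pace and stop on an object; "squeeze" is the grip in N (left out, the last holds). Time passes only in rows, so rows that repeat a pose let the fingers close. It gives the time, the measured TCP pose, the force and the opening at its end, in the units of the state.
- sense(): the state, without advancing time (a new reading comes with each control period).
- grab_frame(name): name is "side" or "top" or "wrist"; returns the picture (400x640x3 uint8, red, green, blue); there is no depth.
- camera_model(name): a dict with "fx", "fy", "cx", "cy" (pixels), "cam_to_world" (4x4, takes a point from camera to world coordinates); the wrist camera has in their place "T_tool_cam" (4x4, takes a point from camera to tool coordinates, whose origin is the TCP and whose axes are the flange's). Camera axes: x right, y down, z forward; pixel columns grow to the right and rows downward; lengths in m; the calibration is good to about 2 mm. A picture is of the moment at which its call begins: read the wrist's pose just before it. camera_model takes no time and is no camera call.
- sign_off(): hands the job in, once; it reports no verdict.
The state is a dict: "time_s": time; "qpos": joint angles; "joint_velocities": joint speeds; "joint_efforts": joint torques, N m; "tcp_pos": TCP position; "ee_rot": TCP orientation; "force": force on the tool from outside, world axes, zero at the start; "ft_torque": the same for the moment, N m; "width": finger opening in m.
Only numpy, scipy, OpenCV 4.12 (cv2) and the standard library are available. Lean on these libraries where they do the work, as an engineer would, in place of code of your own. Each camera call takes 0.05 s, during which the arm holds its last target. There are 200 camera calls.

## Working session

There is one attempt and no reset: what is moved stays moved. The work goes in short steps, Python scripts to look and compute and a tool call to move; the robot and the scene stay as the last step left them, time stands still between calls to the robot, and variables do not carry over. Pictures are saved under pics/ and viewed, about 8 in all and at most 12, crops included, and the job is handed in when it is done.

Besides the shell and the picture viewer there is one more tool, called after "Request:" as name(argument=value, ...) on one line, values as JSON. servo_tool: Moves the arm, as the interface text tells. Its arguments: {"type":"object","properties":{"increments":{"type":"array","items":{"type":"object","properties":{"hand":{"type":"number"},"tx":{"type":"number"},"ty":{"type":"number"},"tz":{"type":"number"},"yaw":{"type":"number"}}}},"squeeze":{"type":"number"}},"required":["increments"]}

```bash
mkdir -p pics; python3 - <<'E'
from rig import *
import cv2,numpy as np
s=sense();print(s)
for n in("top","side"):
    f=grab_frame(n);cv2.imwrite(f"pics/{n}0.png",f[:,:,::-1]);m=camera_model(n);print(n,m)
print(camera_model("wrist"))
E
```

```text
{'time_s': 0.0, 'qpos': array([-1.27123199,  0.53716242, -0.00443075,  1.53884056,  0.00258041,
        1.06728869, -0.07119142]), 'joint_velocities': array([ 0.00105155,  0.00059016, -0.00052389,  0.0003274 , -0.00016883,
       -0.00151141,  0.00148577]), 'joint_efforts': array([-8.25733423e-04, -5.70982933e+01,  9.90313143e-01, -2.51607406e+01,
       -5.62791328e-02,  1.79319922e-02,  1.61695889e-04]), 'tcp_pos': array([0.23229063, 0.6064688 , 0.25685423]), 'ee_rot': array([ 1.81832793e-01,  9.83329100e-01, -8.40860159e-04, -9.88835523e-05]), 'force': array([ 0.04907789, -0.40643579,  0.10034479]), 'ft_torque': array([-0.04832274, -0.02187758, -0.00765392]), 'width': 0.08812524697303796}
top {'fx': 430.04032028626165, 'fy': 430.04032028626165, 'cx': 331.38650705317104, 'cy': 204.80308065464604, 'cam_to_world': array([[ 0.02006041, -0.99472905,  0.10055695,  0.46299232],
       [-0.99972199, -0.01871069,  0.01434782, -0.02002083],
       [-0.0123907 , -0.10081682, -0.99482784,  1.20863109],
       [ 0.        ,  0.        ,  0.        ,  1.        ]])}
side {'fx': 437.9401481519874, 'fy': 437.9401481519874, 'cx': 329.9935331309195, 'cy': 198.4538668995702, 'cam_to_world': array([[ 0.84458418, -0.38943605,  0.36744676,  0.17026144],
       [-0.53540642, -0.61964931,  0.57391174, -0.65586998],
       [ 0.00418621, -0.68145014, -0.73185257,  0.91386798],
       [ 0.        ,  0.        ,  0.        ,  1.        ]])}
{'fx': 304.17901135384795, 'fy': 304.17901135384795, 'cx': 322.7401709443545, 'cy': 200.16012885237163, 'T_tool_cam': array([[-1.18098014e-03, -9.48617486e-01, -3.16422930e-01,
         8.27820245e-02],
       [ 9.99998905e-01, -1.40259673e-03,  4.72623598e-04,
        -3.02019228e-04],
       [-8.92152777e-04, -3.16422025e-01,  9.48618104e-01,
        -1.26308890e-01],
       [ 0.00000000e+00,  0.00000000e+00,  0.00000000e+00,
         1.00000000e+00]])}
```

View pics/top0.png

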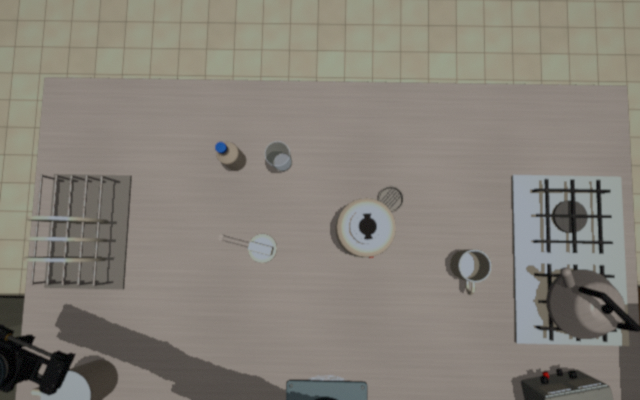

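View pics/side0.png

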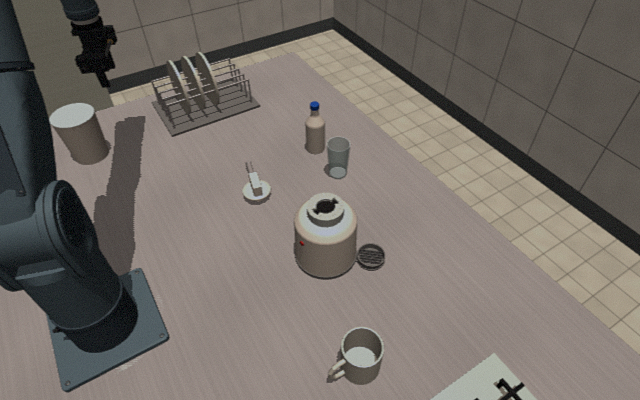

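The top view shows the head at about (262,248) with its spout to the left at (220,238). The tank is at (367,227) with slots up and down, the tray at (390,199), and the red dot near (372,257). The tumbler, bottle and mug are clear of the path. Next I'll zoom in.

```bash
python3 - <<'E'
import cv2,numpy as np
a=cv2.imread("pics/top0.png")
c=[cv2.resize(a[y:y+70,x:x+90] if 0 else a[y:y+80,x:x+100],None,fx=8,fy=8,interpolation=cv2.INTER_CUBIC)[:, :] for x,y in((325,185),(210,210))]
c=[cv2.resize(i,(800,640))[:, :] for i in c]
o=np.hstack([cv2.resize(i,(400,320)) for i in c])
o2=cv2.resize(a[185:265,325:425],(750,600),interpolation=cv2.INTER_CUBIC)
cv2.imwrite("pics/c_both.png",o)
cv2.imwrite("pics/c_tank.png",o2)
E
```

```text
(no output)
```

View pics/c_both.png

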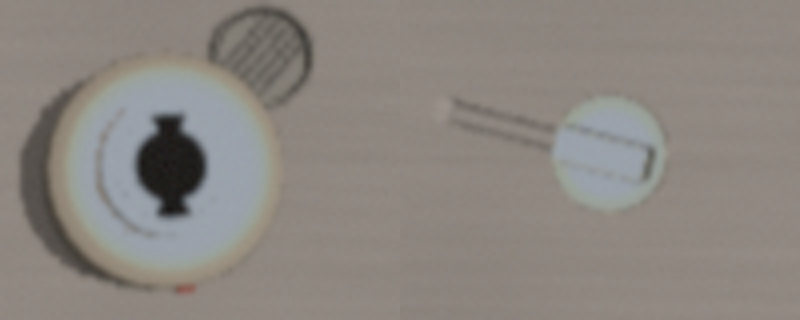

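Zoomed, the neck opening is at (367.8,226.3) with slots at about (367,215) and (368.3,237.5). The tray is at (390.3,199.3), the cap centre at (262.3,248.3) and the spout end at (220.8,237).

```bash
cat > h.py <<'E'
import numpy as np, cv2
from rig import *
from scipy.spatial.transform import Rotation as R
def T(name,s=None):
    m=camera_model(name)
    if name!="wrist": return m,m["cam_to_world"]
    s=s or sense();A=np.eye(4);A[:3,:3]=R.from_quat(s["ee_rot"]).as_matrix();A[:3,3]=s["tcp_pos"]
    return m,A@m["T_tool_cam"]
def px(name,u,v,z,s=None):
    m,t=T(name,s)
    d=t[:3,:3]@np.array([(u-m["cx"])/m["fx"],(v-m["cy"])/m["fy"],1]);return t[:3,3]+d*(z-t[2,3])/d[2]
def proj(name,P,s=None):
    m,t=T(name,s);p=t[:3,:3].T@(np.array(P)-t[:3,3]);return [m["fx"]*p[0]/p[2]+m["cx"],m["fy"]*p[1]/p[2]+m["cy"]]
def yaw(s):
    M=R.from_quat(s["ee_rot"]).as_matrix();return np.arctan2(M[1,0],M[0,0])
def goal(P,xdir):  # tool-frame shift (mm) and yaw(deg) to put tool x along heading xdir
    s=sense();M=R.from_quat(s["ee_rot"]).as_matrix();d=M.T@(np.array(P)-s["tcp_pos"])*1000
    w=(xdir-yaw(s)+np.pi/2)%np.pi-np.pi/2
    print("shift",d.round(1),"yaw",round(-np.degrees(w),2),"cur yaw",yaw(s))
E
python3 - <<'E'
from h import *
n=px("top",367.75,226.25,.18);t=px("top",390.25,199.25,.019);h=px("top",262.25,248.25,.029);m=px("top",220.75,237,.03)
a=px("top",367,215,.18);b=px("top",368.3,237.5,.18);r=px("top",371.25,257.25,.1)
print(n,t,h,m);d=t-n;print("tray dist",np.hypot(*d[:2]),"bearing",np.arctan2(d[1],d[0]))
e=m-h;print("head",np.hypot(*e[:2]),np.arctan2(e[1],e[0]))
print("slots",a-n,b-n,np.arctan2(*(a-b)[1::-1]));print("red",r-n,np.arctan2(*(n-r)[1::-1]))
b1=px("top",210+(563-400)/4,210+142/4,.063);b2=px("top",210+(648-400)/4,210+165/4,.063);print(b1,b2)
print(yaw(sense())); 
E
```

```text
[ 0.51709492 -0.09311118  0.18      ] [ 0.60182855 -0.16615326  0.019     ] [0.45926949 0.18365266 0.029     ] [0.48767062 0.29863976 0.03      ]
tray dist 0.11187016648071565 bearing -0.7114309841423286
head 0.11844263960469523 1.328648819947178
slots [0.02692263 0.0021063  0.        ] [-0.02678937 -0.00161901  0.        ] 0.06924617668698098
red [-0.07488252 -0.01553822 -0.08      ] 0.20459777420068043
[0.46603249 0.20867679 0.063     ] [0.45198113 0.15157615 0.063     ]
2.775881118854912
```

```bash
python3 - <<'E'
from h import *
goal([.459,.182,.2],1.33)
E
```

```text
shift [-363.5 -315.3   57.5] yaw 82.84 cur yaw 2.775881118854912
```

Request:
servo_tool(increments=[{"tx": -18, "ty": -46, "tz": 0, "yaw": 8, "hand": 1}, {"tx": -36, "ty": -92, "tz": 0, "yaw": 16, "hand": 1}, {"tx": -54, "ty": -138, "tz": 0, "yaw": 24, "hand": 1}, {"tx": -71, "ty": -187, "tz": 0, "yaw": 32, "hand": 1}, {"tx": -115, "ty": -205, "tz": 0, "yaw": 40, "hand": 1}, {"tx": -160, "ty": -225, "tz": 10, "yaw": 48, "hand": 1}, {"tx": -205, "ty": -245, "tz": 20, "yaw": 56, "hand": 1}, {"tx": -250, "ty": -265, "tz": 30, "yaw": 64, "hand": 1}, {"tx": -295, "ty": -285, "tz": 40, "yaw": 72, "hand": 1}, {"tx": -335, "ty": -303, "tz": 50, "yaw": 80, "hand": 1}, {"tx": -363, "ty": -315, "tz": 57, "yaw": 83, "hand": 1}, {"tx": -363, "ty": -315, "tz": 57, "yaw": 83, "hand": 1}])

```text
time_s: 1.3
tcp_pos: [0.4608, 0.1782, 0.1997]
ee_rot: [0.79, 0.613, -0.001, 0.002]
force: [-0.7, 0.7, -0.1]
width: 0.088
```

Request:
servo_tool(increments=[{"hand": 1}, {"hand": 1}, {"hand": 1}])

```text
validation failed for argument at $.in...
```

```bash
python3 - <<'E'
from h import *
s=sense();print(s["time_s"],s["tcp_pos"],s["qpos"].round(2),s["force"])
goal([.459,.182,.2],1.33)
f=grab_frame("wrist");cv2.imwrite("pics/w1.png",f[:,:,::-1])
print("pred bar mid/top, cap",proj("wrist",[.459,.182,.063],s))
E
```

```text
1.3 [0.46079392 0.17823908 0.19969086] [-0.81  0.37  0.43  2.01 -0.21  0.8  -0.51] [-0.66504801  0.68593395 -0.06222785]
shift [ 3.2 -2.7 -0.3] yaw -0.62 cur yaw 1.319218014800041
pred bar mid/top, cap [np.float64(320.06073510123537), np.float64(190.69381947096326)]
```

View pics/w1.png

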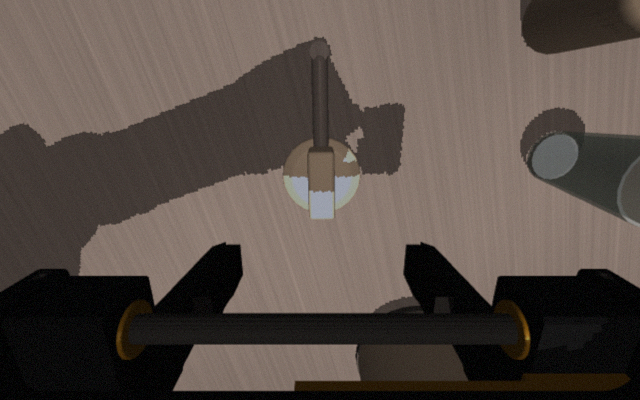

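The wrist view shows the cap centre at (322,175), the bar top spanning columns 309–334 and rows 150–219, and the spout end at (320,46). The spout points along tool +x, nearly aligned.

```bash
python3 - <<'E'
from h import *
s=sense()
c=px("wrist",322,175.5,.029,s);b=px("wrist",321.5,184.5,.063,s);m=px("wrist",320,46,.032,s);w=px("wrist",334,184,.063,s)-px("wrist",309,184,.063,s)
b1=px("wrist",321.5,150,.063,s);b2=px("wrist",321.5,219,.063,s)
print(c,b,m,"dist",np.hypot(*(m-c)[:2]),"head",np.arctan2(*(m-c)[1::-1]),np.arctan2(*(m-b)[1::-1]),np.hypot(*w[:2]),np.hypot(*(b1-b2)[:2]))
p=(c+b)/2
goal([p[0],p[1],.046],np.arctan2(*(m-c)[1::-1]))
E
```

```text
[0.46032749 0.18941857 0.029     ] [0.46000382 0.18965384 0.063     ] [0.48740939 0.30282836 0.032     ] dist 0.1165984959739419 head 1.336389252784137 1.3332163622090722 0.022396389176338197 0.06422359743878708
shift [  9.5  -1.3 153.9] yaw -0.74 cur yaw 1.3234611854971194
```

Request:
servo_tool(increments=[{"tx": 8, "ty": -1, "tz": 20, "yaw": -0.7, "hand": 1}, {"tx": 8, "ty": -1, "tz": 40, "yaw": -0.7, "hand": 1}, {"tx": 8, "ty": -1, "tz": 60, "yaw": -0.7, "hand": 1}, {"tx": 8, "ty": -1, "tz": 60, "yaw": -0.7, "hand": 1}, {"tx": 8, "ty": -1, "tz": 60, "yaw": -0.7, "hand": 1}])

```text
time_s: 1.85
tcp_pos: [0.4596, 0.1892, 0.1402]
ee_rot: [0.785, 0.62, -0.002, 0.001]
force: [-0.3, 0.3, -0.2]
width: 0.0881
```

```bash
python3 - <<'E'
from h import *
s=sense();print(s["tcp_pos"],yaw(s),abs(s["joint_velocities"]).max())
f=grab_frame("wrist");cv2.imwrite("pics/w2.png",f[:,:,::-1])
t=grab_frame("top")
for P in([.460,.1895,.063],[.4593,.1837,.063]): print(proj("wrist",P,s))
E
```

```text
[0.45958732 0.18916447 0.1401584 ] 1.337396820536897 0.01806466253934056
[np.float64(323.91110082726055), np.float64(218.4624129589159)]
[np.float64(324.8213163283156), np.float64(225.89466645926197)]
```

View pics/w2.png

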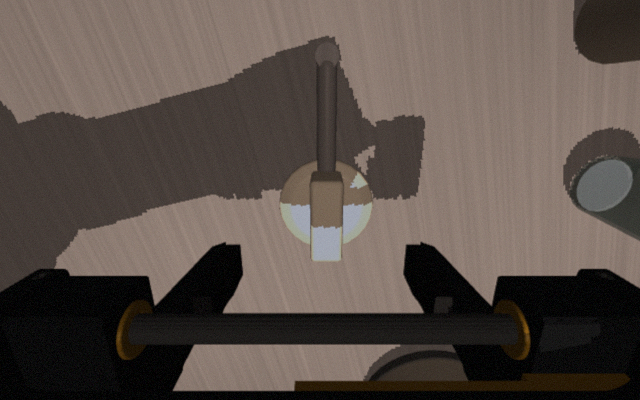

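Closer in, the bar top spans columns 310.5–343.5 and rows 173–262, centre (327,217.5). The cap centre is at (326.5,203) and the spout end at (328,52).

```bash
python3 - <<'E'
from h import *
s=sense()
c=px("wrist",326.5,203.5,.029,s);b=px("wrist",327,217.5,.063,s);m=px("wrist",328,52,.032,s)
print(c,b,m,np.hypot(*(m-c)[:2]),np.arctan2(*(m-c)[1::-1]),np.arctan2(*(m-b)[1::-1]))
p=(c+b)/2
goal([p[0],p[1],.046],1.337)
E
```

```text
[0.46315636 0.18832775 0.029     ] [0.46334144 0.18941836 0.063     ] [0.49013614 0.29844982 0.032     ] 0.11337890684303883 1.3305301886520258 1.3298197919895605
shift [ 0.6  2.7 94.9] yaw -0.02 cur yaw 1.3367246091058675
```

```bash
python3 - <<'E'
from h import *
goal([.515,-.095,.2572],.07)
E
```

```text
shift [-263.9  119.  -115.8] yaw 72.58 cur yaw 1.3367246091058675
```

Request:
servo_tool(increments=[{"tx": 0, "ty": 0, "tz": -40, "yaw": 6, "hand": 1}, {"tx": -5, "ty": 2, "tz": -80, "yaw": 12, "hand": 1}, {"tx": -25, "ty": 12, "tz": -115, "yaw": 20, "hand": 1}, {"tx": -60, "ty": 30, "tz": -116, "yaw": 28, "hand": 1}, {"tx": -100, "ty": 48, "tz": -116, "yaw": 36, "hand": 1}, {"tx": -140, "ty": 66, "tz": -116, "yaw": 44, "hand": 1}, {"tx": -180, "ty": 84, "tz": -116, "yaw": 52, "hand": 1}, {"tx": -220, "ty": 100, "tz": -116, "yaw": 60, "hand": 1}, {"tx": -250, "ty": 113, "tz": -116, "yaw": 67, "hand": 1}, {"tx": -264, "ty": 119, "tz": -116, "yaw": 72.6, "hand": 1}, {"tx": -264, "ty": 119, "tz": -116, "yaw": 72.6, "hand": 1}, {"tx": -264, "ty": 119, "tz": -116, "yaw": 72.6, "hand": 1}])

```text
time_s: 3.15
tcp_pos: [0.5151, -0.0942, 0.2579]
ee_rot: [0.999, 0.036, 0.0, 0.001]
force: [0.5, 0.1, 0.6]
width: 0.0882
```

Request:
servo_tool(increments=[{"tx": 0, "ty": 0, "tz": 0, "yaw": 0, "hand": 1}, {"tx": 0, "ty": 0, "tz": 0, "yaw": 0, "hand": 1}, {"tx": 0, "ty": 0, "tz": 0, "yaw": 0, "hand": 1}])

```text
time_s: 3.45
tcp_pos: [0.5151, -0.0931, 0.258]
ee_rot: [0.999, 0.037, 0.0, 0.0]
force: [-0.5, 0.9, 0.4]
width: 0.0882
```

```bash
python3 - <<'E'
from h import *
s=sense();print(s["time_s"],s["tcp_pos"],yaw(s),s["qpos"].round(2),abs(s["joint_velocities"]).max(),s["force"])
f=grab_frame("wrist");cv2.imwrite("pics/w3.png",f[:,:,::-1])
E
```

```text
3.45 [ 0.51513114 -0.09314046  0.25795655] 0.07486848837469884 [-0.55  0.41  0.83  1.91 -0.36  0.98 -1.05] 0.006287966220038149 [-0.47507643  0.86158669  0.42727768]
```

View pics/w3.png

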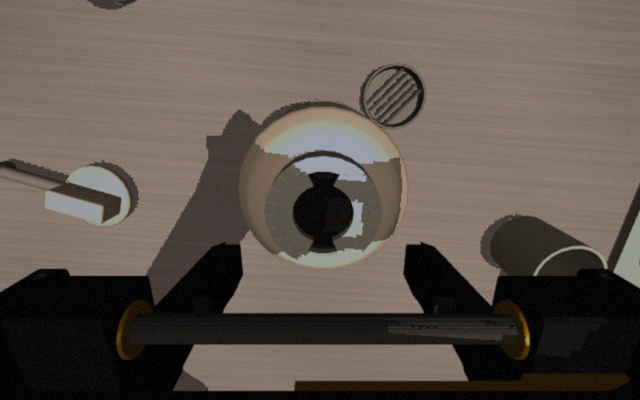

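The wrist view shows the neck opening centred near (323,211.5), with slots at (323,172) and (323,251), so they line up with tool x. The tray's rim centre is near (392,95).

```bash
python3 - <<'E'
from h import *
s=sense()
g=cv2.cvtColor(cv2.imread("pics/w3.png"),cv2.COLOR_BGR2GRAY)
m=np.zeros_like(g);m[165:260,285:365]=(g[165:260,285:365]<50)*255
n,l,st,ce=cv2.connectedComponentsWithStats(m);i=1+np.argmax(st[1:,4]);print(st[i],ce[i])
B=(l==i).astype(np.uint8)
for r in(173,176,180,195,205,211,217,225,242,246,250):
    x=np.flatnonzero(B[r]);print(r,x.min() if len(x) else None,x.max() if len(x) else None)
nk=px("wrist",323,211.5,.18,s);b=px("wrist",327,217.5,.063)  
t=px("wrist",392,96,.019,s);d=t-nk
print("neck",nk,"tray",t,np.hypot(*d[:2]),np.arctan2(d[1],d[0]))
E
```

```text
[ 293  172   60   80 3243] [322.39037928 211.73635523]
173 313 333
176 309 337
180 311 335
195 300 346
205 294 351
211 293 352
217 293 352
225 296 349
242 313 332
246 310 334
250 310 336
neck [ 0.52060237 -0.09311083  0.18      ] tray [ 0.6059457  -0.16556622  0.019     ] 0.11195207792020939 -0.7039058523276147
```

```bash
python3 - <<'E'
from h import *
goal([.4595,.1865,.12],1.335)
E
```

```text
shift [ -34.8 -283.3  137.7] yaw -72.23 cur yaw 0.07431104141252289
```

Request:
servo_tool(increments=[{"tx": -3, "ty": -25, "tz": 0, "yaw": -8, "hand": 1}, {"tx": -7, "ty": -60, "tz": 0, "yaw": -16, "hand": 1}, {"tx": -12, "ty": -100, "tz": 0, "yaw": -24, "hand": 1}, {"tx": -17, "ty": -140, "tz": 0, "yaw": -32, "hand": 1}, {"tx": -22, "ty": -180, "tz": 10, "yaw": -40, "hand": 1}, {"tx": -27, "ty": -220, "tz": 35, "yaw": -48, "hand": 1}, {"tx": -32, "ty": -255, "tz": 65, "yaw": -56, "hand": 1}, {"tx": -34.8, "ty": -275, "tz": 95, "yaw": -64, "hand": 1}, {"tx": -34.8, "ty": -283.3, "tz": 125, "yaw": -72.2, "hand": 1}, {"tx": -34.8, "ty": -283.3, "tz": 138, "yaw": -72.2, "hand": 1}, {"tx": -34.8, "ty": -283.3, "tz": 138, "yaw": -72.2, "hand": 1}, {"tx": -34.8, "ty": -283.3, "tz": 138, "yaw": -72.2, "hand": 1}])

```text
time_s: 4.7
tcp_pos: [0.4603, 0.1855, 0.1206]
ee_rot: [0.787, 0.617, 0.0, 0.001]
force: [0.0, 0.1, 0.2]
width: 0.088
```

```bash
python3 - <<'E'
from h import *
goal([.4595,.1865,.053],1.335)
E
```

```text
shift [ 0.8 -1.2 67.6] yaw -0.28 cur yaw 1.330039424460126
```

Request:
servo_tool(increments=[{"tx": 0.8, "ty": -1, "tz": 25, "yaw": -0.3, "hand": 1}, {"tx": 0.8, "ty": -1, "tz": 50, "yaw": -0.3, "hand": 1}, {"tx": 0.8, "ty": -1, "tz": 67, "yaw": -0.3, "hand": 1}, {"tx": 0.8, "ty": -1, "tz": 67.5, "yaw": -0.3, "hand": 1}, {"tx": 0.8, "ty": -1, "tz": 67.5, "yaw": -0.3, "hand": 1}, {"tx": 0.8, "ty": -1, "tz": 67.5, "yaw": -0.3, "hand": 0.2}, {"tx": 0.8, "ty": -1, "tz": 67.5, "yaw": -0.3, "hand": 0.2}, {"tx": 0.8, "ty": -1, "tz": 67.5, "yaw": -0.3, "hand": 0.2}, {"tx": 0.8, "ty": -1, "tz": 67.5, "yaw": -0.3, "hand": 0.2}, {"tx": 0.8, "ty": -1, "tz": 67.5, "yaw": -0.3, "hand": 0.1}, {"tx": 0.8, "ty": -1, "tz": 67.5, "yaw": -0.3, "hand": 0.1}, {"tx": 0.8, "ty": -1, "tz": 67.5, "yaw": -0.3, "hand": 0.1}], squeeze=30)

```text
time_s: 5.9
tcp_pos: [0.4596, 0.1865, 0.053]
ee_rot: [0.785, 0.619, 0.0, 0.001]
force: [0.0, -1.0, 0.5]
width: 0.0343
```

Request:
servo_tool(increments=[{"tx": 0, "ty": 0, "tz": 0, "yaw": 0, "hand": 0.1}, {"tx": 0, "ty": 0, "tz": 0, "yaw": 0, "hand": 0.1}, {"tx": 0, "ty": 0, "tz": 0, "yaw": 0, "hand": 0.1}])

```text
time_s: 6.2
tcp_pos: [0.4599, 0.1864, 0.0531]
ee_rot: [0.785, 0.619, 0.001, 0.001]
force: [1.2, -0.8, -1.4]
width: 0.0237
```

```bash
python3 - <<'E'
from h import *
s=sense();print(s["tcp_pos"],s["width"],s["force"],s["ft_torque"])
goal([.5175,-.0905,.265],.075)
E
```

```text
[0.45990552 0.18641447 0.05306637] 0.023695768258341715 [ 1.17252093 -0.79717574 -1.41763329] [-0.10210869 -0.10409554 -0.00504477]
shift [-255.9  121.1 -211.6] yaw 72.2 cur yaw 1.3351735377810232
```

Request:
servo_tool(increments=[{"tx": 0, "ty": 0, "tz": -10, "yaw": 0, "hand": 0.1}, {"tx": 0, "ty": 0, "tz": -40, "yaw": 0, "hand": 0.1}, {"tx": 0, "ty": 0, "tz": -75, "yaw": 2, "hand": 0.1}, {"tx": 0, "ty": 0, "tz": -115, "yaw": 6, "hand": 0.1}, {"tx": 0, "ty": 0, "tz": -155, "yaw": 12, "hand": 0.1}, {"tx": -10, "ty": 5, "tz": -190, "yaw": 18, "hand": 0.1}, {"tx": -30, "ty": 15, "tz": -208, "yaw": 24, "hand": 0.1}, {"tx": -60, "ty": 30, "tz": -211, "yaw": 31, "hand": 0.1}, {"tx": -95, "ty": 46, "tz": -211, "yaw": 38, "hand": 0.1}, {"tx": -130, "ty": 63, "tz": -211, "yaw": 45, "hand": 0.1}, {"tx": -165, "ty": 79, "tz": -211, "yaw": 52, "hand": 0.1}, {"tx": -195, "ty": 93, "tz": -211, "yaw": 58, "hand": 0.1}])

```text
time_s: 7.4
tcp_pos: [0.5036, -0.0267, 0.2647]
ee_rot: [0.987, 0.158, 0.001, 0.0]
force: [0.2, -0.6, -2.0]
width: 0.0241
```

```bash
python3 - <<'E'
from h import *
s=sense();print(s["tcp_pos"],s["width"],s["force"],s["ft_torque"])
goal([.5175,-.0905,.265],.075)
E
```

```text
[ 0.50359969 -0.026659    0.26468384] 0.024069580647224476 [ 0.16556034 -0.62046883 -2.03935305] [-0.01528627  0.13365817  0.00301565]
shift [-6.7 65.  -0.3] yaw 13.87 cur yaw 0.3170267052126553
```

Request:
servo_tool(increments=[{"tx": -2, "ty": 20, "tz": 0, "yaw": 5, "hand": 0.1}, {"tx": -5, "ty": 45, "tz": 0, "yaw": 10, "hand": 0.1}, {"tx": -6.7, "ty": 60, "tz": 0, "yaw": 13.9, "hand": 0.1}, {"tx": -6.7, "ty": 65, "tz": 0, "yaw": 13.9, "hand": 0.1}, {"tx": -6.7, "ty": 65, "tz": 0, "yaw": 13.9, "hand": 0.1}, {"tx": -6.7, "ty": 65, "tz": 0, "yaw": 13.9, "hand": 0.1}, {"tx": -6.7, "ty": 65, "tz": 0, "yaw": 13.9, "hand": 0.1}])

```text
time_s: 8.1
tcp_pos: [0.5174, -0.0891, 0.2646]
ee_rot: [0.999, 0.038, 0.001, -0.0]
force: [-0.7, -0.6, -2.6]
width: 0.0237
```

```bash
python3 - <<'E'
from h import *
s=sense();print(s["tcp_pos"],s["force"],s["ft_torque"],s["qpos"].round(2))
goal([.5175,-.0905,.240],.075)
f=grab_frame("wrist");t=grab_frame("top");sd=grab_frame("side")
a=cv2.resize(f[0:300,140:540],(400,300));b=cv2.resize(t[175:280,300:440],(400,300),interpolation=cv2.INTER_CUBIC);c=cv2.resize(sd[160:310,230:430],(400,300),interpolation=cv2.INTER_CUBIC)
cv2.imwrite("pics/m4.png",np.vstack([np.hstack([a,b]),np.hstack([c,c*0])])[:,:,::-1])
E
```

```text
[ 0.51743447 -0.08913653  0.26461702] [-0.67606149 -0.62392775 -2.61250484] [0.01860208 0.19935965 0.00022702] [-0.57  0.41  0.85  1.9  -0.37  0.99 -1.05]
shift [-0.1  1.4 24.6] yaw 0.11 cur yaw 0.07696337032151372
```

View pics/m4.png

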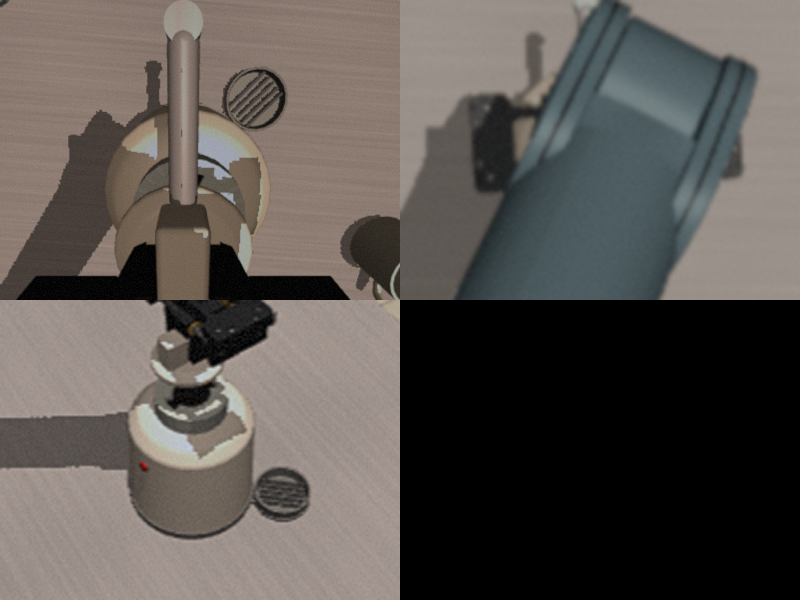

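The head hangs upright over the neck with its spout along tool x (spout end at column 323 in the full frame). The tray is ahead and to the right, clear of it. Descending now.

Request:
servo_tool(increments=[{"tx": 0, "ty": 1, "tz": 8, "yaw": 0.1, "hand": 0.1}, {"tx": 0, "ty": 1.4, "tz": 16, "yaw": 0.1, "hand": 0.1}, {"tx": 0, "ty": 1.4, "tz": 22, "yaw": 0.1, "hand": 0.1}, {"tx": 0, "ty": 1.4, "tz": 25, "yaw": 0.1, "hand": 0.1}, {"tx": 0, "ty": 1.4, "tz": 26, "yaw": 0.1, "hand": 0.1}, {"tx": 0, "ty": 1.4, "tz": 26, "yaw": 0.1, "hand": 0.1}])

```text
time_s: 8.85
tcp_pos: [0.5176, -0.0912, 0.2386]
ee_rot: [0.999, 0.037, 0.001, 0.0]
force: [0.7, -0.5, -0.8]
width: 0.024
```

Request:
servo_tool(increments=[{"tx": 0, "ty": 0, "tz": 0.8, "yaw": 0, "hand": 0.1}, {"tx": 0, "ty": 0, "tz": 1.6, "yaw": 0, "hand": 0.1}, {"tx": 0, "ty": 0, "tz": 2.4, "yaw": 0, "hand": 0.1}, {"tx": 0, "ty": 0, "tz": 3.2, "yaw": 0, "hand": 0.1}, {"tx": 0, "ty": 0, "tz": 4, "yaw": 0, "hand": 0.1}, {"tx": 0, "ty": 0, "tz": 4.8, "yaw": 0, "hand": 0.1}, {"tx": 0, "ty": 0, "tz": 5.6, "yaw": 0, "hand": 0.1}, {"tx": 0, "ty": 0, "tz": 6.4, "yaw": 0, "hand": 0.1}])

```text
time_s: 9.65
tcp_pos: [0.5179, -0.0913, 0.2325]
ee_rot: [0.999, 0.037, 0.001, -0.0]
force: [-1.2, 0.8, 4.9]
width: 0.024
```

```bash
cat > f.py <<'E'
from h import *
s=sense();M=R.from_quat(s["ee_rot"]).as_matrix()
print(s["time_s"],s["tcp_pos"].round(4),"yaw",round(yaw(s),4),"F tool",(M.T@s["force"]).round(2),"T tool",(M.T@s["ft_torque"]).round(3))
E
python3 f.py
```

```text
9.65 [ 0.5179 -0.0913  0.2325] yaw 0.074 F tool [-1.14 -0.9  -4.9 ] T tool [ 0.073 -0.554  0.034]
```

Request:
servo_tool(increments=[{"tx": 0, "ty": 0, "tz": 0, "yaw": 0, "hand": 0.1}, {"tx": 0, "ty": 0, "tz": 0.3, "yaw": 0, "hand": 0.1}])

```text
time_s: 9.85
tcp_pos: [0.518, -0.0914, 0.2325]
ee_rot: [0.999, 0.037, 0.001, -0.0]
force: [-0.9, -1.3, 1.5]
width: 0.0236
```

```bash
python3 f.py
```

```text
9.85 [ 0.518  -0.0914  0.2325] yaw 0.0739 F tool [-1.04  1.25 -1.48] T tool [ 0.04  -0.514 -0.04 ]
```

Request:
servo_tool(increments=[{"tx": 0.5, "ty": 0, "tz": -0.5, "yaw": 0, "hand": 0.1}, {"tx": 1.5, "ty": 0, "tz": -0.5, "yaw": 0, "hand": 0.1}, {"tx": 1.5, "ty": 0, "tz": 0.2, "yaw": 0, "hand": 0.1}, {"tx": 1.5, "ty": 0, "tz": 0.7, "yaw": 0, "hand": 0.1}, {"tx": 1.5, "ty": 0, "tz": 0.7, "yaw": 0, "hand": 0.1}])

```text
time_s: 10.35
tcp_pos: [0.5194, -0.0912, 0.2316]
ee_rot: [0.999, 0.037, 0.001, -0.0]
force: [0.8, -0.0, -1.7]
width: 0.0239
```

```bash
python3 f.py
```

```text
10.35 [ 0.5194 -0.0912  0.2316] yaw 0.074 F tool [0.77 0.07 1.67] T tool [ 0.063 -0.117  0.023]
```

Request:
servo_tool(increments=[{"tx": 0, "ty": 0, "tz": 0.7, "yaw": 0, "hand": 0.1}, {"tx": 0, "ty": 0, "tz": 1.4, "yaw": 0, "hand": 0.1}, {"tx": 0, "ty": 0, "tz": 2.1, "yaw": 0, "hand": 0.1}, {"tx": 0, "ty": 0, "tz": 2.8, "yaw": 0, "hand": 0.1}, {"tx": 0, "ty": 0, "tz": 2.8, "yaw": 0, "hand": 0.1}])

```text
time_s: 10.85
tcp_pos: [0.5193, -0.0912, 0.2287]
ee_rot: [0.999, 0.037, 0.001, -0.0]
force: [0.0, 0.1, -1.8]
width: 0.0241
```

```bash
python3 f.py
```

```text
10.85 [ 0.5193 -0.0912  0.2287] yaw 0.0739 F tool [ 0.05 -0.13  1.83] T tool [ 0.02  -0.122  0.017]
```

Request:
servo_tool(increments=[{"tx": 0, "ty": 0, "tz": 0.8, "yaw": 0, "hand": 0.1}, {"tx": 0, "ty": 0, "tz": 1.6, "yaw": 0, "hand": 0.1}, {"tx": 0, "ty": 0, "tz": 2.4, "yaw": 0, "hand": 0.1}, {"tx": 0, "ty": 0, "tz": 3.2, "yaw": 0, "hand": 0.1}, {"tx": 0, "ty": 0, "tz": 4.0, "yaw": 0, "hand": 0.1}, {"tx": 0, "ty": 0, "tz": 4.8, "yaw": 0, "hand": 0.1}, {"tx": 0, "ty": 0, "tz": 5.4, "yaw": 0, "hand": 0.1}, {"tx": 0, "ty": 0, "tz": 5.4, "yaw": 0, "hand": 0.1}])

```text
time_s: 11.65
tcp_pos: [0.5193, -0.0912, 0.2234]
ee_rot: [0.999, 0.037, 0.001, -0.0]
force: [-1.0, -0.3, 1.5]
width: 0.0236
```

```bash
python3 f.py
```

```text
11.65 [ 0.5193 -0.0912  0.2234] yaw 0.0738 F tool [-0.97  0.27 -1.54] T tool [ 0.174 -0.433 -0.027]
```

Request:
servo_tool(increments=[{"tx": 0, "ty": 0, "tz": 0.8, "yaw": 0, "hand": 0.1}, {"tx": 0, "ty": 0, "tz": 1.6, "yaw": 0, "hand": 0.1}, {"tx": 0, "ty": 0, "tz": 2.4, "yaw": 0, "hand": 0.1}, {"tx": 0, "ty": 0, "tz": 3.2, "yaw": 0, "hand": 0.1}, {"tx": 0, "ty": 0, "tz": 3.5, "yaw": 0, "hand": 0.1}, {"tx": 0, "ty": 0, "tz": 3.5, "yaw": 0, "hand": 0.1}])

```text
time_s: 12.25
tcp_pos: [0.5194, -0.0912, 0.2199]
ee_rot: [0.999, 0.037, 0.001, -0.0]
force: [-2.5, 0.3, 4.5]
width: 0.0237
```

```bash
python3 f.py
```

```text
12.25 [ 0.5194 -0.0912  0.2199] yaw 0.0739 F tool [-2.45 -0.47 -4.53] T tool [ 0.27  -0.556 -0.034]
```

Request:
servo_tool(increments=[{"tx": -0.3, "ty": 0, "tz": 0, "yaw": 2, "hand": 0.1}, {"tx": -0.3, "ty": 0, "tz": 0, "yaw": 4, "hand": 0.1}, {"tx": -0.3, "ty": 0, "tz": 0, "yaw": 6, "hand": 0.1}, {"tx": -0.3, "ty": 0, "tz": 0, "yaw": 8, "hand": 0.1}, {"tx": -0.3, "ty": 0, "tz": 0, "yaw": 10, "hand": 0.1}])

```text
time_s: 12.75
tcp_pos: [0.5193, -0.0914, 0.22]
ee_rot: [0.999, -0.052, 0.001, -0.0]
force: [-0.4, -0.2, 3.9]
width: 0.0237
```

```bash
python3 f.py
```

```text
12.75 [ 0.5193 -0.0914  0.22  ] yaw -0.1037 F tool [-0.36  0.27 -3.86] T tool [ 0.005 -0.358 -0.069]
```

Request:
servo_tool(increments=[{"tx": 0, "ty": 0, "tz": 0, "yaw": 3, "hand": 0.1}, {"tx": 0, "ty": 0, "tz": 0, "yaw": 6, "hand": 0.1}, {"tx": 0, "ty": 0, "tz": 0, "yaw": 9, "hand": 0.1}, {"tx": 0, "ty": 0, "tz": 0, "yaw": 12, "hand": 0.1}, {"tx": 0, "ty": 0, "tz": 0, "yaw": 15, "hand": 0.1}, {"tx": 0, "ty": 0, "tz": 0, "yaw": 18, "hand": 0.1}])

```text
time_s: 13.35
tcp_pos: [0.5193, -0.0914, 0.22]
ee_rot: [0.978, -0.209, 0.001, -0.0]
force: [-1.2, 0.1, 4.5]
width: 0.0241
```

```bash
python3 f.py
```

```text
13.35 [ 0.5193 -0.0914  0.22  ] yaw -0.4215 F tool [-1.14  0.43 -4.5 ] T tool [-0.065 -0.351 -0.069]
```

Remaining turn to −0.708 is 16.4°.

Request:
servo_tool(increments=[{"tx": 0, "ty": 0, "tz": 0, "yaw": 3, "hand": 0.1}, {"tx": 0, "ty": 0, "tz": 0, "yaw": 6, "hand": 0.1}, {"tx": 0, "ty": 0, "tz": 0, "yaw": 9, "hand": 0.1}, {"tx": 0, "ty": 0, "tz": 0, "yaw": 12, "hand": 0.1}, {"tx": 0, "ty": 0, "tz": 0, "yaw": 15, "hand": 0.1}, {"tx": 0, "ty": 0, "tz": 0, "yaw": 16.4, "hand": 0.1}, {"tx": 0, "ty": 0, "tz": 0, "yaw": 16.4, "hand": 0.1}, {"tx": 0, "ty": 0, "tz": 0, "yaw": 16.4, "hand": 0.1}])

```text
time_s: 14.15
tcp_pos: [0.5194, -0.0916, 0.22]
ee_rot: [0.938, -0.346, 0.001, -0.0]
force: [-0.7, -0.7, 3.8]
width: 0.0236
```

```bash
python3 f.py; python3 - <<'E'
from h import *
s=sense()
f=grab_frame("wrist");t=grab_frame("top");sd=grab_frame("side")
for n,i in(("wrist",f),("top",t),("side",sd)): cv2.imwrite(f"pics/{n}5.png",i[:,:,::-1])
a=cv2.resize(f[0:300,140:540],(400,300));b=cv2.resize(t[175:280,300:440],(400,300),interpolation=cv2.INTER_CUBIC);c=cv2.resize(sd[160:310,230:430],(400,300),interpolation=cv2.INTER_CUBIC)
cv2.imwrite("pics/m5.png",np.vstack([np.hstack([a,b]),np.hstack([c,c*0])])[:,:,::-1])
E
```

```text
14.15 [ 0.5194 -0.0916  0.22  ] yaw -0.7074 F tool [-0.09  1.   -3.79] T tool [-0.298 -0.162  0.032]
```

View pics/m5.png

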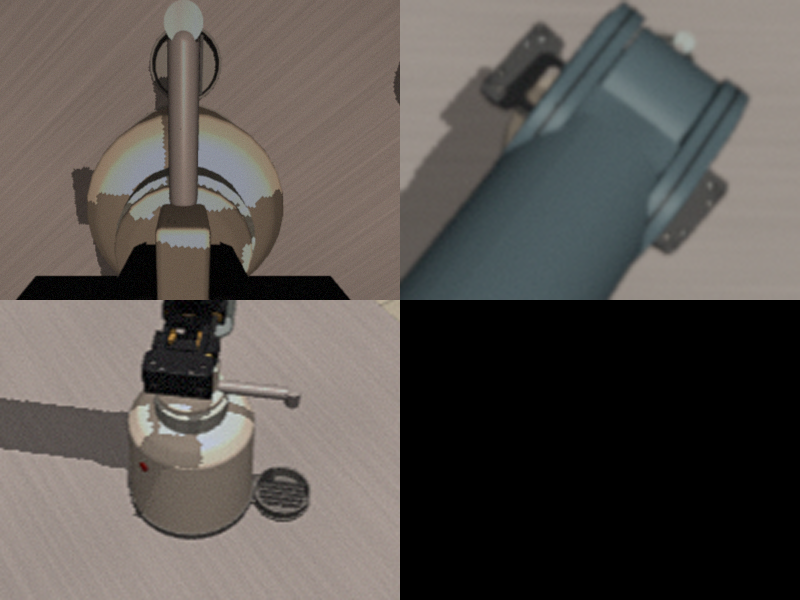

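The wrist view shows the spout tip (column 183) in line with the tray centre (column 184). The side view shows the spout end at crop (293,400) and the tray at (281,493). I'll check both numerically.

```bash
python3 - <<'E'
from h import *
s=sense()
print("side mouth",px("side",376.5,209.5,.187),"tray",px("side",370.5,256,.019))
print("wrist mouth",px("wrist",323,20,.196,s),"tray",px("wrist",324.2,65,.019,s))
print("top mouth",px("top",300+683/400*140,175+43*.35,.198))
print("cmd mouth",s["tcp_pos"][:2]+.115*np.array([np.cos(yaw(s)),np.sin(yaw(s))]))
E
```

```text
side mouth [ 0.60459157 -0.1689984   0.187     ] tray [ 0.6001338  -0.17305294  0.019     ]
wrist mouth [ 0.60631025 -0.16651205  0.196     ] tray [ 0.60527561 -0.16688276  0.019     ]
top mouth [ 0.60928385 -0.4940177   0.198     ]
cmd mouth [ 0.6067434  -0.16636318]
```

```bash
python3 - <<'E'
from h import *
print("top mouth",px("top",300+283*.35,175+43*.35,.198),"tray",px("top",390.25,199.25,.019))
E
```

```text
top mouth [ 0.60323343 -0.16480984  0.198     ] tray [ 0.60182855 -0.16615326  0.019     ]
```

All the views put the mouth 1–6 mm anticlockwise of the tray centre. I'll turn 1.2° more, ease up against the flange, then open.

Request:
servo_tool(increments=[{"tx": 0, "ty": 0, "tz": 0, "yaw": 0.6, "hand": 0.1}, {"tx": 0, "ty": 0, "tz": 0, "yaw": 1.2, "hand": 0.1}, {"tx": 0, "ty": 0, "tz": 0, "yaw": 1.2, "hand": 0.1}, {"tx": 0, "ty": 0, "tz": -0.3, "yaw": 1.2, "hand": 0.1}, {"tx": 0, "ty": 0, "tz": -0.6, "yaw": 1.2, "hand": 0.1}, {"tx": 0, "ty": 0, "tz": -0.9, "yaw": 1.2, "hand": 0.1}, {"tx": 0, "ty": 0, "tz": -0.9, "yaw": 1.2, "hand": 0.1}])

```text
time_s: 15.0
tcp_pos: [0.5193, -0.0916, 0.2209]
ee_rot: [0.934, -0.356, 0.001, -0.0]
force: [-0.7, -2.0, 3.1]
width: 0.0238
```

```bash
python3 f.py
```

```text
15.0 [ 0.5193 -0.0916  0.2209] yaw -0.7285 F tool [ 0.83  2.01 -3.11] T tool [-0.296 -0.204 -0.028]
```

Request:
servo_tool(increments=[{"tx": 0, "ty": 0, "tz": -0.3, "yaw": 0, "hand": 0.25}, {"tx": 0, "ty": 0, "tz": -0.3, "yaw": 0, "hand": 0.35}, {"tx": 0, "ty": 0, "tz": -0.3, "yaw": 0, "hand": 0.45}, {"tx": 0, "ty": 0, "tz": -0.3, "yaw": 0, "hand": 0.6}, {"tx": 0, "ty": 0, "tz": -0.3, "yaw": 0, "hand": 0.75}, {"tx": 0, "ty": 0, "tz": -0.3, "yaw": 0, "hand": 0.75}, {"tx": 0, "ty": 0, "tz": -0.3, "yaw": 0, "hand": 0.75}])

```text
time_s: 15.7
tcp_pos: [0.5193, -0.0916, 0.2212]
ee_rot: [0.934, -0.356, 0.001, -0.0]
force: [0.5, -0.3, -0.1]
width: 0.066
```

Request:
servo_tool(increments=[{"tx": 0, "ty": 0, "tz": -15, "yaw": 0, "hand": 0.75}, {"tx": 0, "ty": 0, "tz": -35, "yaw": 0, "hand": 0.75}, {"tx": -10, "ty": 0, "tz": -60, "yaw": 0, "hand": 0.75}, {"tx": -40, "ty": 0, "tz": -80, "yaw": 0, "hand": 0.75}, {"tx": -80, "ty": 0, "tz": -95, "yaw": 0, "hand": 0.75}, {"tx": -110, "ty": 0, "tz": -100, "yaw": 0, "hand": 0.75}, {"tx": -120, "ty": 0, "tz": -100, "yaw": 0, "hand": 0.75}, {"tx": -120, "ty": 0, "tz": -100, "yaw": 0, "hand": 0.75}, {"tx": -120, "ty": 0, "tz": -100, "yaw": 0, "hand": 0.75}])

```text
time_s: 16.6
tcp_pos: [0.4301, -0.0118, 0.3216]
ee_rot: [0.934, -0.356, 0.001, -0.001]
force: [0.3, -0.1, -0.3]
width: 0.0663
```

```bash
python3 f.py; python3 - <<'E'
from h import *
s=sense();print(s["width"])
f=grab_frame("wrist");t=grab_frame("top");sd=grab_frame("side")
for n,i in(("wrist",f),("top",t),("side",sd)): cv2.imwrite(f"pics/{n}6.png",i[:,:,::-1])
a=cv2.resize(f[0:300,140:540],(400,300));b=cv2.resize(t[175:280,300:440],(400,300),interpolation=cv2.INTER_CUBIC);c=cv2.resize(sd[160:310,230:430],(800,600),interpolation=cv2.INTER_CUBIC)[0:300,200:600]
d=cv2.resize(sd[160:310,230:430],(400,300),interpolation=cv2.INTER_CUBIC)
cv2.imwrite("pics/m6.png",np.vstack([np.hstack([a,b]),np.hstack([d,c])])[:,:,::-1])
E
```

```text
16.6 [ 0.4301 -0.0118  0.3216] yaw -0.7282 F tool [ 0.32 -0.09  0.31] T tool [-0.046 -0.09   0.008]
0.0662780427951184
```

View pics/m6.png

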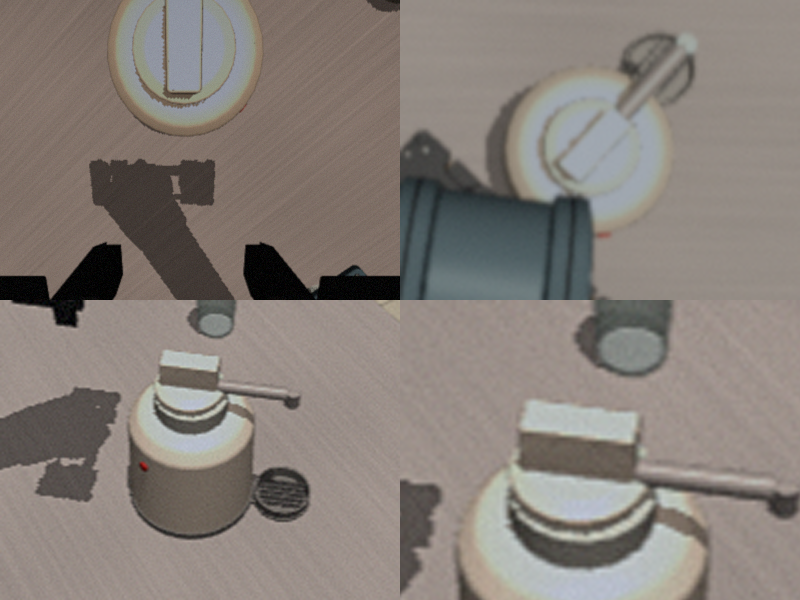

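The head stays seated and upright in the neck after release, the gripper is clear, and the tray looks unmoved. In the top view the spout tip is at crop (286,43). One last numeric check.

```bash
python3 - <<'E'
from h import *
for z in(.18,.2):print("top mouth",px("top",300+286*.35,175+43*.35,z))
print("tray",px("top",300+258*.35,175+69*.35,.019))
n=px("top",300+192*.35,175+146*.35,.197);print("cap",n)
# expected pixels
b=.0; nk=np.array([.5193,-.0916])
a=cv2.cvtColor(cv2.imread("pics/side0.png"),6).astype(int);c=cv2.cvtColor(cv2.imread("pics/side6.png"),6).astype(int)
print("tray patch diff",abs(a-c)[240:270,358:388].mean())
for t in(-.6,-.65,-.7,-.7285,-.75,-.8):
    print(t,np.round(proj("top",[*(nk+[-.0002,-.003]+.115*np.array([np.cos(t),np.sin(t)])),.198]),1))
E
```

```text
top mouth [ 0.60577758 -0.16991179  0.18      ]
top mouth [ 0.60300137 -0.16699742  0.2       ]
tray [ 0.60211091 -0.16629024  0.019     ]
cap [ 0.51652826 -0.09060793  0.197     ]
tray patch diff 6.234444444444445
-0.6 [396.8 185.5]
-0.65 [398.8 186.9]
-0.7 [400.7 188.5]
-0.7285 [401.7 189.4]
-0.75 [402.5 190.1]
-0.8 [404.2 191.8]
```

Mouth and tray agree to about 1–2 mm, so I'm handing in.

```bash
python3 -c "
from rig import *
print(sign_off())"
```

```text
the job is handed in; nothing more can be done
None
```

The pouring head is on the tank's neck, screwed about 46° clockwise from the entry slot so its spout stands over the drip tray, and let go. I handed the job in at about 17 s of the 67 s allowed; no verdict was reported.

- **Fitting:** On first touch the rear lug landed on the flange at about 7 N. I shifted the head 1.5 mm along the spout direction and it dropped into the slots. I then pressed it to about 13 mm below the flange top at about 7 N, turned it and released it.
- **Spout over the tray:** After release the top view puts the mouth about 1–2 mm from the tray centre. Before a final 1.2° turn, the wrist and top views gave about 1–2 mm and the side view about 6 mm. All are inside the 12 mm limit.
- **Seating:** The head stayed down and looked upright once released. I did not measure its exact depth or tilt afterwards. The lug and flange sizes suggest it rests about 12 mm down.
- **Surroundings:** By camera the tray had not moved. The arm ended clear with near-zero force. I did not measure the tumbler, mug or bottle afterwards, but the arm did not pass near them.

The wrist and top cameras disagreed by up to about 6 mm on the head's position. I corrected for this before gripping.

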